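# Sort three thin-walled parts off the carrier at the inspection desk

## Task

The three thin-walled aluminium parts on the carrier board have been scanned: sort them by shape, the two round sleeves into the long tray and the square housing into the small square tray, each standing upright on the rubber floor and the two sleeves clear of each other. They dent easily: hold them with the lightest grip the gripper has (well under 45 N on each side), keep them upright, do not knock or press them hard against anything, and set them down gently rather than dropping them. Leave the dial stand, the scanner and the mouse where they are.

Things in the scene. Friction and masses are not known exactly. Their poses are not given: they have to be found in the camera images.
- carrier: Fixed plywood board, 230 x 84 x 6 mm, the parts stand on it in a row along its x axis, 58 mm apart centre to centre (at about x = -58, 0 and +58 mm, in any order). At each short end (x = +-109 mm) a steel wire grip of 8 mm, 60 mm wide, stands 42 mm high. Origin: centre of the underside, on the table; z up.
- tall_sleeve: Thin-walled round aluminium tube standing upright, 44 mm outside, 36 mm inside, 100 mm high, about 0.2 kg. Origin: centre of its underside; z along the tube, up.
- short_sleeve: Thin-walled round aluminium tube standing upright, 44 mm outside, 36 mm inside, 40 mm high, about 0.09 kg. Origin: centre of its underside; z along the tube, up.
- housing: Thin-walled square aluminium housing, open at the top, 46 x 46 mm and 60 mm high, walls 4 mm, with a dark round mark on its +x and -x faces, about 0.15 kg. Origin: centre of its underside; z up, x and y square to its sides.
- long_tray: Fixed grey plastic tray, 220 mm along its x, 130 mm along its y, walls 5 mm thick and 28 mm high; its inner floor of black rubber lies 8 mm above the table. Origin: centre of the underside; z up. For the two sleeves.
- small_tray: Fixed grey plastic tray, 130 x 130 mm, walls 5 mm thick and 28 mm high; its inner floor of black rubber lies 8 mm above the table. Origin: centre of the underside; z up. For the housing.
- dial_stand: Bystander between the carrier and one tray: dial gauge stand, steel foot 85 x 64 x 26 mm, column of 18 mm up to 211 mm at x = +18 mm, its arm and round dial (48 mm) reach to x = -56 mm at 80 to 185 mm height. Origin: centre of the underside of the foot.
- scanner: Bystander between the carrier and the other tray: hand scanner upright in its cradle, foot 85 x 64 mm, head 90 x 42 mm, 148 mm high. Origin: centre of the underside of the foot.
- mouse: Bystander: black computer mouse, 100 x 58 x 31 mm, just beyond the dial stand or the scanner. Origin: centre of its underside.
Mind the look-alikes: they are no part of the job. Leave any blue look-alike of the housing alone.

How it is judged:
At the end, for the whole second after the job is handed in: Both sleeves stand upright (within 0.12 rad) on the floor of the long tray, their axes at least 46 mm apart (a gap of 2 mm), the housing stands upright on the floor of the small tray, all at rest (x of tall_sleeve in the frame of long_tray between -0.09 and 0.09 m and y of tall_sleeve in the frame of long_tray between -0.045 and 0.045 m and z of tall_sleeve in the frame of long_tray between 0.004 and 0.012 m and angle between each of tall_sleeve, short_sleeve, housing's own z axis and vertical below 0.12 rad and linear speed of each of tall_sleeve, short_sleeve, housing below 0.02 m/s and angular speed of each of tall_sleeve, short_sleeve, housing below 0.2 rad/s and x of short_sleeve in the frame of long_tray between -0.09 and 0.09 m and y of short_sleeve in the frame of long_tray between -0.045 and 0.045 m and z of short_sleeve in the frame of long_tray between 0.004 and 0.012 m and x of housing in the frame of small_tray between -0.045 and 0.045 m and y of housing in the frame of small_tray between -0.045 and 0.045 m and z of housing in the frame of small_tray between 0.004 and 0.012 m and horizontal distance between tall_sleeve and short_sleeve above 0.046 m); the robot touches nothing.
It fails at once if a part is squeezed or pressed by the fingers with more than 90 N (both fingers' forces added: 45 N on each side) (contact force between any of tall_sleeve, short_sleeve, housing and the fingers above 90 N).
It fails at once if a part is knocked or pressed against a tray or the carrier with more than 50 N, or against another part with more than 10 N (contact force between any of tall_sleeve, short_sleeve, housing and long_tray above 50 N or contact force between any of tall_sleeve, short_sleeve, housing and small_tray above 50 N or contact force between any of tall_sleeve, short_sleeve, housing and carrier above 50 N or contact force between tall_sleeve and short_sleeve above 10 N or contact force between any of tall_sleeve, short_sleeve and housing above 10 N).
It fails at once if a part falls into a tray: it moves faster than 0.3 m/s within 10 mm of the tray's floor (a drop of 10 mm or more can do it) ((linear speed of tall_sleeve above 0.3 m/s and x of tall_sleeve in the frame of long_tray between -0.1 and 0.1 m and y of tall_sleeve in the frame of long_tray between -0.055 and 0.055 m and z of tall_sleeve in the frame of long_tray below 0.018 m) or (linear speed of tall_sleeve above 0.3 m/s and x of tall_sleeve in the frame of small_tray between -0.055 and 0.055 m and y of tall_sleeve in the frame of small_tray between -0.055 and 0.055 m and z of tall_sleeve in the frame of small_tray below 0.018 m) or (linear speed of short_sleeve above 0.3 m/s and x of short_sleeve in the frame of long_tray between -0.1 and 0.1 m and y of short_sleeve in the frame of long_tray between -0.055 and 0.055 m and z of short_sleeve in the frame of long_tray below 0.018 m) or (linear speed of short_sleeve above 0.3 m/s and x of short_sleeve in the frame of small_tray between -0.055 and 0.055 m and y of short_sleeve in the frame of small_tray between -0.055 and 0.055 m and z of short_sleeve in the frame of small_tray below 0.018 m) or (linear speed of housing above 0.3 m/s and x of housing in the frame of long_tray between -0.1 and 0.1 m and y of housing in the frame of long_tray between -0.055 and 0.055 m and z of housing in the frame of long_tray below 0.018 m) or (linear speed of housing above 0.3 m/s and x of housing in the frame of small_tray between -0.055 and 0.055 m and y of housing in the frame of small_tray between -0.055 and 0.055 m and z of housing in the frame of small_tray below 0.018 m)).
It fails at once if a part is tipped by more than 0.5 rad (angle between any of tall_sleeve, short_sleeve, housing's own z axis and vertical above 0.5 rad).
It fails at once if the dial stand, the scanner or the mouse is moved by more than 15 mm or tipped by more than 0.15 rad (distance of any of dial_stand, scanner, mouse from where it was at the start of the episode above 0.015 m or angle between any of dial_stand, scanner, mouse's own z axis and vertical above 0.15 rad).
It also fails if it takes over 69 s, if anything falls off the work surface, if the arm or the gripper's body presses on something with over 40 N, if the wrist force passes 120 N, or if a joint passes its speed limit or range.

## Robot

A 6-joint arm with a two-finger parallel gripper is mounted at the origin on the work surface. World frame = base frame: x ahead of the robot, y to its left, z up, the work surface at z = 0. Lengths are in m, angles in rad, forces in N, time in s.
With the tool pointing down it reaches from about 0.35 to 0.85 m from the base axis. Payload 8.1 kg.
Tool frame: the origin (TCP) lies where the fingers leave the gripper's body, on its centre line; the fingertips stand 84 mm ahead of it and the grasp point (between the pads) lies 65 mm ahead of it; z points along the fingers, y is the line along which they close (so a half turn about z gives the same grasp; the last joint's range is limited). The gripper opens to 93 mm and grips with 3 to 60 N. Pads are 15 mm wide; open, the fingers measure 128 mm over their backs; the gripper's body (75 mm by 188 mm) begins 65 mm behind the grasp point.
Start: joints at [1.179, 0.13, 1.488, -0, 1.523, -0.085], TCP at [0.181, 0.572, 0.303] pointing down, gripper open.
Joint ranges: [-2.96, 2.96], [-0.89, 2.26], [0.02, 2.5], [-1.34, 4.48], [0, 2.73], [-2.66, 2.66]. Speed limits (rad/s): [2.39, 2.39, 2.79, 3.14, 3.14, 3.14].

## Interface

Orientations are given as [roll, pitch, yaw] about the fixed x, y, z axes, in that order (R = Rz(yaw) Ry(pitch) Rx(roll)).
In Python, from cell import env gives the robot as it stands. The module is installed in compiled form; this text tells all that it offers.
- The arm moves only by the tool move_arm, never from a script. Its arguments are lists of equal length, an entry for each row: "travel": the shift along the tool's x, y, z in mm, a list of three; "yaw": the turn about the tool's z in degrees. In form: {"travel": [[tx, ty, tz], ...], "yaw": [yaw, ...]}. A call has exactly 10 rows; each row shifts and turns the commanded pose from where the row before left it, along the tool's axes as they then stand; what a row does not reach is not made up. A row lasts 1/12 s, in which the tool goes at most 41.7 mm and 7.16 degrees, less where a joint would pass 70% of its speed; a pose out of reach is approached as far as the arm can. A call is refused whole if a number of a shift passes 41.7 or a number of a turn 7.16, either way. A call with a gripper value outside its range is refused whole. "jaw" is the opening in per cent of the stroke, from 0 (shut) to 100 (fully open), set as the call begins (left out, the last holds). The fingers move at their own pace and stop on an object; "newtons" is the grip in N (left out, the last holds). Time passes only in rows, so rows that do not move let the fingers close, or fill a call up. It gives the time, the measured TCP pose, the force, the opening and the grip force at its end, in the units of the state.
- env.read_state(): the state, without advancing time (a new reading comes with each control period).
- env.capture(name): name is "side" or "top" or "wrist"; returns a dict with "image" (400x640x3 uint8, red, green, blue), "camera_matrix" (3x3 intrinsics, pixels), "eye" and "rotation" of the camera in the world. Camera axes: x right, y down, z forward; pixel columns grow to the right and rows downward; lengths in m; the calibration is good to about 2 mm. A picture is of the moment at which its call begins. There is no depth.
- env.sign_off(): hands the job in; it is judged then, once.
The state is a dict: "t": time; "joints": joint angles; "qvel": joint speeds; "tau": joint torques, N m; "tool_pos": TCP position; "ee_rot": TCP orientation; "force": force on the tool from outside, world axes, zero at the start; "torque": the same for the moment, N m; "grip_width": finger opening in m; "grip_force": force on a finger pad.
Only numpy, scipy, OpenCV 4.12 (cv2) and the standard library are available. Lean on these libraries where they do the work, as an engineer would, in place of code of your own. Each camera call takes 0.05 s, during which the arm holds its last target. There are 200 camera calls.

## Working session

There is one attempt and no reset: what is moved stays moved. The work goes in short steps, Python scripts to look and compute and a tool call to move; the robot and the scene stay as the last step left them, time stands still between calls to the robot, and variables do not carry over. Pictures are saved under pics/ and viewed, at most 10 in all, crops included, and the job is handed in when it is done.

Besides the shell and the picture viewer there is one more tool, called after ">>>" by a JSON object that holds its "fn" and its "kwargs". move_arm: Moves the arm, as the interface text tells. Its arguments: {"type":"object","properties":{"travel":{"type":"array","items":{"type":"array","items":{"type":"number"}}},"yaw":{"type":"array","items":{"type":"number"}},"jaw":{"type":"number"},"newtons":{"type":"number"}},"required":["travel","yaw"]}

```bash
mkdir -p pics
cat > h.py <<'E'
import numpy as np, cv2
from cell import env
def snap(n,f):
    c=env.capture(n); cv2.imwrite(f'pics/{f}.png',c['image'][:,:,::-1]); np.savez(f'pics/{f}.npz',K=c['camera_matrix'],e=c['eye'],R=c['rotation']); return c
def px2w(f,u,v,z):
    d=np.load(f'pics/{f}.npz'); r=d['R']@np.linalg.inv(d['K'])@np.array([u,v,1.]); e=d['e']; return e+r*(z-e[2])/r[2]
def w2px(f,p):
    d=np.load(f'pics/{f}.npz'); q=d['K']@(d['R'].T@(np.array(p)-d['e'])); return q[:2]/q[2]
E
python3 - <<'E'
from h import *
for n in('top','side','wrist'):
    c=snap(n,n+'0'); print(n,c['eye'],c['rotation'].round(3).tolist(),c['camera_matrix'].tolist())
s=env.read_state(); print(s['t'],s['tool_pos'],s['ee_rot'],s['grip_width'])
E
```

```text
top [ 0.33774975 -0.00424573  0.98377606] [-2.914, 0.004, -1.471] [[429.5967447916434, 0.0, 316.8609359928823], [0.0, 429.5967447916434, 203.37053426487708], [0.0, 0.0, 1.0]]
side [ 0.24902921 -0.87874121  0.65451452] [-2.164, 0.022, -0.323] [[455.990411014953, 0.0, 322.36313273887623], [0.0, 455.990411014953, 203.13903507857643], [0.0, 0.0, 1.0]]
wrist [0.112882   0.59416407 0.38328822] [2.878, 0.001, 1.264] [[280.0521647681054, 0.0, 319.8106158222581], [0.0, 280.0521647681054, 206.9771962977795], [0.0, 0.0, 1.0]]
0.15 [0.18103485 0.57170714 0.30194729] [-3.14019164e+00 -1.19104748e-04  2.83486971e+00] 0.09294601819728841
```

View pics/top0.png

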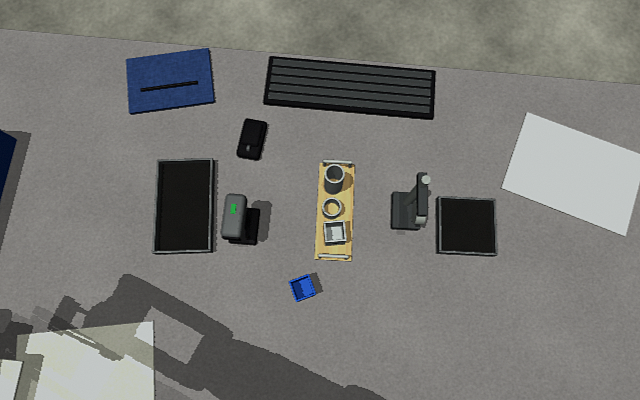

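View pics/side0.png

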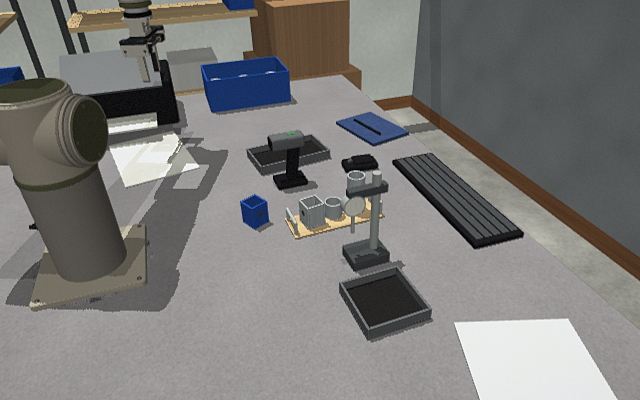

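The top view shows the carrier at about (335,211), with the tall sleeve at (334,178), the short sleeve at (332,208) and the housing at (334,233). The long tray is at (185,206), the small tray at (467,226), the scanner at (240,218), the dial stand at (410,203) and the mouse at (252,139). The blue look-alike at (304,288) stays where it is.

```bash
sed -i "s/^import numpy as np, cv2/import numpy as np, cv2\nfrom scipy.spatial.transform import Rotation as Ro/; s/d\['R'\]@/Ro.from_euler('xyz',d['R']).as_matrix()@/; s/d\['R'\].T@/Ro.from_euler('xyz',d['R']).as_matrix().T@/" h.py
python3 - <<'E'
from h import *
im=cv2.imread('pics/top0.png')
a=cv2.resize(im[150:270,300:380],None,fx=5,fy=5,interpolation=cv2.INTER_CUBIC); 
b=cv2.resize(im[150:270,380:460],None,fx=5,fy=5,interpolation=cv2.INTER_CUBIC)
cv2.imwrite('pics/c1.png',np.hstack([a,b]))
for n,u,v,z in [('LT a',154,253,.028),('LT b',158,159,.028),('LT c',214,158,.028),('LT d',214,252,.028),('ST a',438,196,.028),('ST b',495,198,.028),('ST c',496,254,.028),('ST d',437,252,.028)]:
    print(n,px2w('top0',u,v,z).round(3))
E
```

```text
LT a [0.409 0.371 0.028]
LT b [0.627 0.403 0.028]
LT c [0.642 0.272 0.028]
LT d [0.424 0.239 0.028]
ST a [ 0.602 -0.253  0.028]
ST b [ 0.61  -0.382  0.028]
ST c [ 0.482 -0.385  0.028]
ST d [ 0.473 -0.255  0.028]
```

View pics/c1.png

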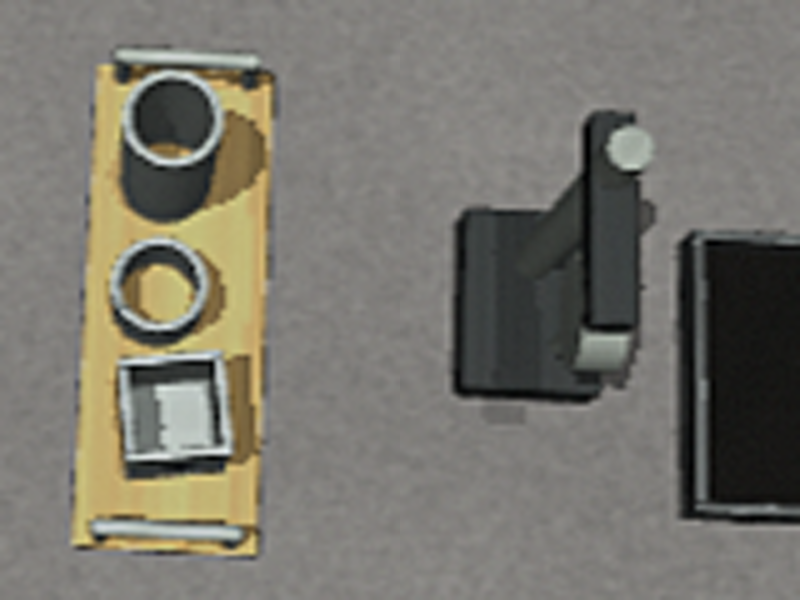

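The crop shows the tall ring centred at (172,118), the short ring at (160,287) and the housing's rim corners at (118,357), (221,351), (232,454) and (128,464). The carrier corners are (97,64), (272,70), (258,555) and (73,547). The dial column top is near (630,148) and the dial end near (605,350).

Run:
```python
from h import *
def c(x,y): return ((x+.5)/5-.5+300,(y+.5)/5-.5+150)
def w(n,x,y,z): p=px2w('top0',*c(x,y),z); print(n,p.round(4)); return p
w('tall',172,118,.106); w('short',160,287,.046)
h=[w('h',*q,.066) for q in [(118,357),(221,351),(232,454),(128,464)]]
print('hc',np.mean(h,0), [np.degrees(np.arctan2(*(h[(i+1)%4]-h[i])[1::-1])) for i in range(4)],[np.linalg.norm(h[(i+1)%4]-h[i]) for i in range(4)])
k=[w('car',*q,.006) for q in [(97,64),(272,70),(258,555),(73,547)]]
print('cc',np.mean(k,0),[np.degrees(np.arctan2(*(k[(i+1)%4]-k[i])[1::-1])) for i in range(4)],[np.linalg.norm(k[(i+1)%4]-k[i]) for i in range(4)])
w('col',630,148,.211);w('armright',637,320,.18);w('dialend',605,370,.15);w('dialendR',630,370,.15)
for q in [(455,390),(455,208),(600,395)]: w('foot',*q,.026)
for q in [(222,195),(246,195),(246,238),(222,238)]: print('scan',px2w('top0',*q,.148).round(3))
for q in [(245,120),(268,122),(258,160),(237,156)]: print('mouse',px2w('top0',*q,.02).round(3))
```

```text
tall [ 0.6088 -0.0103  0.106 ]
short [ 0.5482 -0.0125  0.046 ]
h [0.5109 0.003  0.066 ]
h [ 0.518  -0.0413  0.066 ]
h [ 0.4735 -0.0498  0.066 ]
h [ 0.4648 -0.0057  0.066 ]
hc [ 0.49181698 -0.02344818  0.066     ] [np.float64(-80.95885566477456), np.float64(-169.11490977482106), np.float64(101.18353662767159), np.float64(10.758758439640957)] [np.float64(0.044846929774889424), np.float64(0.04523607536616524), np.float64(0.0449277556216263), np.float64(0.04691326762147838)]
car [0.6629 0.0271 0.006 ]
car [ 0.6681 -0.0563  0.006 ]
car [ 0.4377 -0.0684  0.006 ]
car [0.433  0.0154 0.006 ]
cc [ 0.55043278 -0.02053018  0.006     ] [np.float64(-86.44370652990504), np.float64(-176.99387524536908), np.float64(93.20585715260347), np.float64(2.9219208729873687)] [np.float64(0.083578566210566), np.float64(0.2307437916149205), np.float64(0.0839135828561837), np.float64(0.23023403097891565)]
col [ 0.5815 -0.1809  0.211 ]
armright [ 0.5232 -0.1936  0.18  ]
dialend [ 0.5088 -0.1889  0.15  ]
dialendR [ 0.5097 -0.1987  0.15  ]
foot [ 0.5184 -0.1495  0.026 ]
foot [ 0.6032 -0.1443  0.026 ]
foot [ 0.5225 -0.2147  0.026 ]
scan [0.528 0.21  0.148]
scan [0.533 0.162 0.148]
scan [0.447 0.15  0.148]
scan [0.442 0.197 0.148]
mouse [0.748 0.215 0.02 ]
mouse [0.748 0.159 0.02 ]
mouse [0.65 0.17 0.02]
mouse [0.655 0.221 0.02 ]
```

Run:
```python
from h import *
im=cv2.imread('pics/side0.png')
cv2.imwrite('pics/c2.png',cv2.resize(im[125:345,230:450],None,fx=2.7,fy=2.7,interpolation=cv2.INTER_CUBIC))
```

```text
(no output)
```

View pics/c2.png

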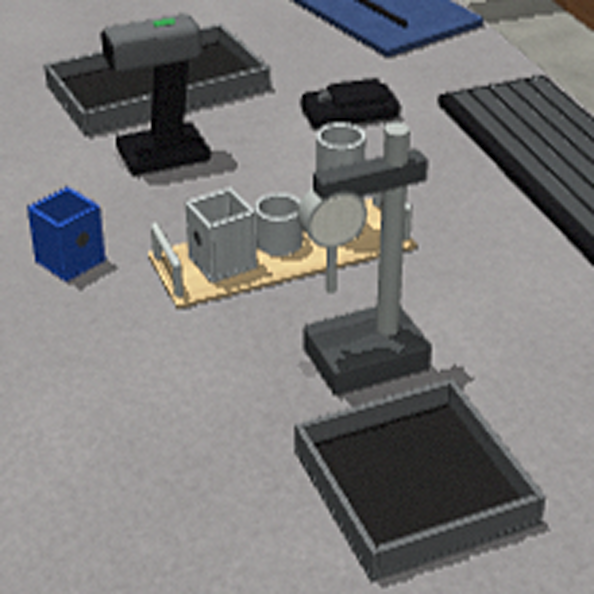

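The enlarged side view matches the layout. In crop pixels, the dial's arm at (370,175) points toward the robot, clear of the small tray. The scanner stands beside the long tray, and the blue box is separate. Reprojected sizes also match: the carrier comes out at 230.5 x 83.7 mm and the trays at about 220 x 131 mm and 129 mm. I'll move above the carrier next.

>>> {"fn": "move_arm", "kwargs": {"travel": [[0,0,-10],[0,0,-8],[0,0,0],[0,0,0],[-17.5,-34.6,0],[-17.5,-34.6,0],[-17.5,-34.6,0],[-17.5,-34.6,0],[-17.5,-34.6,0],[-17.5,-34.6,0]], "yaw": [-5.9,-5.9,-5.9,-5.9,0,0,0,0,0,0], "jaw": 100, "newtons": 3}}

```text
t: 0.98
tool_pos: [0.3078, 0.3749, 0.3205]
ee_rot: [-3.141, -0.0, -3.036]
force: [0.3, 0.7, 0.7]
grip_width: 0.0929
grip_force: 0.0
```

>>> {"fn": "move_arm", "kwargs": {"travel": [[-17.5,-34.6,0],[-17.5,-34.6,0],[-17.5,-34.6,0],[-17.5,-34.6,0],[-17.5,-34.6,0],[-17.5,-34.6,0],[-17.5,-34.6,0],[-17.5,-34.6,0],[-17.5,-34.6,0],[-17.5,-34.6,0]], "yaw": [0,0,0,0,0,0,0,0,0,0]}}

```text
t: 1.82
tool_pos: [0.5183, 0.0489, 0.3206]
ee_rot: [3.141, -0.0, -3.037]
force: [0.1, 1.0, -0.2]
grip_width: 0.0929
grip_force: 0.0
```

>>> {"fn": "move_arm", "kwargs": {"travel": [[-17.5,-34.6,0],[-17.5,-34.6,0],[0,0,0],[0,0,0],[0,0,0],[0,0,0],[0,0,0],[0,0,0],[0,0,0],[0,0,0]], "yaw": [0,0,0,0,0,0,0,0,0,0]}}

```text
t: 2.65
tool_pos: [0.5596, -0.0137, 0.321]
ee_rot: [-3.142, 0.0, -3.035]
force: [1.0, -0.8, 0.1]
grip_width: 0.0929
grip_force: 0.0
```

Run:
```python
from h import *
snap('wrist','w1'); im=cv2.imread('pics/w1.png')
cv2.imwrite('pics/w1z.png',cv2.resize(im,(800,500)))
s=env.read_state(); print(s['t'],s['tool_pos'],s['ee_rot'],s['force'],s['joints'])
for n,p in [('tall',(.609,-.010,.106)),('short',(.548,-.0125,.046)),('house',(.492,-.0235,.066))]: print(n,w2px('w1',p)*1.25)
```

```text
2.7 [ 0.55968444 -0.01385862  0.32094874] [-3.14150312e+00  3.59022573e-04 -3.03572492e+00] [0.10306816 0.20828116 0.42562708] [-1.16332158e-01  1.45510130e-02  1.57660808e+00 -8.21089122e-06
  1.55006363e+00 -1.79299603e+00]
tall [397.27230204 302.03816889]
short [401.42932014 224.50349992]
house [396.25320787 167.53572576]
```

View pics/w1z.png

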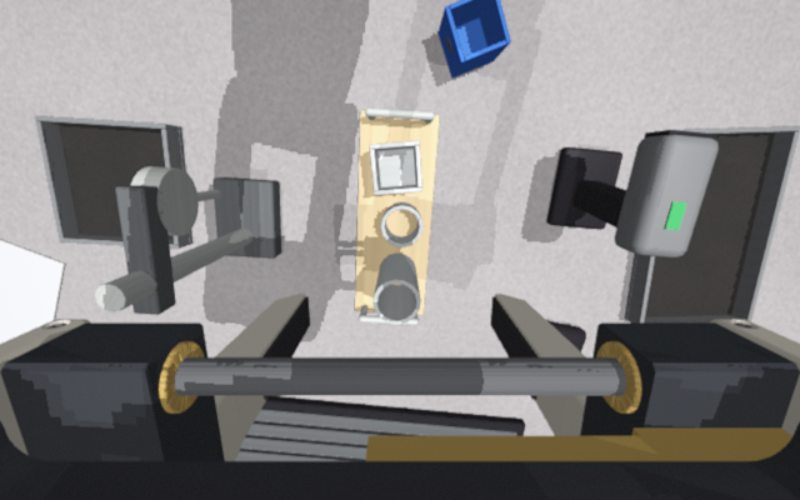

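The wrist view agrees with the predictions to within 3 px: tall ring at (397,299), short ring at (402,224), housing at (396,167). I'll descend on the tall sleeve.

>>> {"fn": "move_arm", "kwargs": {"travel": [[-24.7,-0.9,0],[-24.7,-0.9,0],[0,0,35],[0,0,35],[0,0,35],[0,0,30],[0,0,22],[0,0,11],[0,0,0],[0,0,0]], "yaw": [0,0,0,0,0,0,0,0,0,0], "jaw": 80}}

```text
t: 3.53
tool_pos: [0.6092, -0.0109, 0.1532]
ee_rot: [3.142, -0.0, -3.036]
force: [-0.0, 0.1, 0.3]
grip_width: 0.0742
grip_force: 0.0
```

>>> {"fn": "move_arm", "kwargs": {"travel": [[0,0,0],[0,0,0],[0,0,0],[0,0,0],[0,0,0],[0,0,0],[0,0,0],[0,0,0],[0,0,0],[0,0,0]], "yaw": [0,0,0,0,0,0,0,0,0,0], "jaw": 0, "newtons": 3}}

```text
t: 4.37
tool_pos: [0.6095, -0.0112, 0.1533]
ee_rot: [-3.141, 0.001, -3.037]
force: [-0.2, -2.9, 5.4]
grip_width: 0.0447
grip_force: 3.0
```

>>> {"fn": "move_arm", "kwargs": {"travel": [[0,0,0],[0,0,-1],[0,0,-2],[0,0,-3],[0,0,-4],[0,0,-5],[0,0,-5],[0,0,-3],[0,0,-1],[0,0,0]], "yaw": [0,0,0,0,0,0,0,0,0,0]}}

```text
t: 5.2
tool_pos: [0.6094, -0.0109, 0.1774]
ee_rot: [-3.141, 0.001, -3.036]
force: [-0.8, 1.0, -2.0]
grip_width: 0.045
grip_force: 3.0
```

Run:
```python
from h import *
snap('wrist','w2'); snap('side','s2')
a=cv2.imread('pics/w2.png')[150:400,220:420]; b=cv2.imread('pics/s2.png')[120:245,280:400]
cv2.imwrite('pics/c3.png',np.hstack([cv2.resize(a,(400,500)),cv2.resize(b,(400,500))[:, :]]))
s=env.read_state(); print(s['t'],s['tool_pos'],s['force'],s['grip_width'],s['grip_force'])
```

```text
5.3 [ 0.60901166 -0.01092346  0.1766398 ] [-0.2761764  -0.04749894 -1.60802862] 0.04481458594323836 2.999387886375189
```

View pics/c3.png

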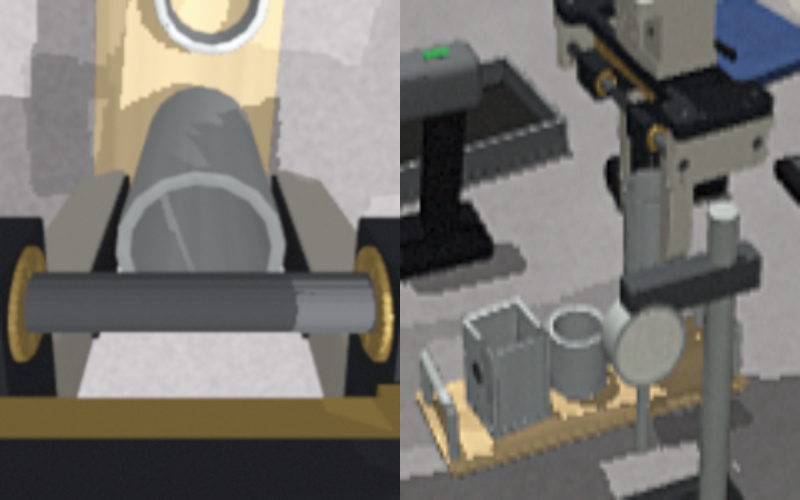

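The wrist crop shows the tall sleeve's rim centred between the fingers at (200,225). In the side crop its body hangs from the fingers clear of the board, and the wrist force of about -2 N matches its weight. The 3 N grip holds, so I'll lift and carry it.

>>> {"fn": "move_arm", "kwargs": {"travel": [[0,0,-3],[0,0,-8],[0,0,-15],[0,0,-20],[0,0,-22],[0,0,-22],[0,0,-22],[0,0,-20],[0,0,-12],[0,0,-6]], "yaw": [0,0,0,0,0,0,0,0,0,0]}}

```text
t: 6.13
tool_pos: [0.6098, -0.011, 0.3298]
ee_rot: [-3.141, 0.004, -3.036]
force: [-0.2, -0.3, -1.8]
grip_width: 0.0446
grip_force: 3.0
```

>>> {"fn": "move_arm", "kwargs": {"travel": [[0.9,3.2,0],[2.1,7.6,0],[3.6,12.9,0],[4.7,17.3,0],[5.9,21.6,0],[5.9,21.6,0],[5.9,21.6,0],[5.9,21.6,0],[5.9,21.6,0],[5.9,21.6,0]], "yaw": [0,0,0,0,0,0,0,0,0,0]}}

```text
t: 6.97
tool_pos: [0.5429, 0.1558, 0.325]
ee_rot: [3.141, -0.003, -3.036]
force: [0.0, 0.0, -2.0]
grip_width: 0.0449
grip_force: 3.0
```

>>> {"fn": "move_arm", "kwargs": {"travel": [[5.9,21.6,0],[5.9,21.6,0],[5.9,21.6,0],[5.9,21.6,0],[5.9,21.6,0],[5.9,21.6,0],[4.7,17.3,0],[3.6,12.9,0],[2.1,7.6,0],[0.9,3.2,0]], "yaw": [0,0,0,0,0,0,0,0,0,0]}}

```text
t: 7.8
tool_pos: [0.4793, 0.3197, 0.3258]
ee_rot: [-3.141, -0.001, -3.035]
force: [-0.0, -0.2, -0.8]
grip_width: 0.0445
grip_force: 3.0
```

Run:
```python
from h import *
snap('wrist','w3'); snap('top','t3')
a=cv2.imread('pics/w3.png'); b=cv2.imread('pics/t3.png')[130:280,120:320]
cv2.imwrite('pics/c4.png',np.hstack([cv2.resize(a[150:400,220:420],(400,500)),cv2.resize(b,(400,300))]) if 0 else np.hstack([cv2.resize(a[100:400,200:440],(400,500)),cv2.copyMakeBorder(cv2.resize(b,(400,300)),0,200,0,0,0)]))
s=env.read_state(); print(s['t'],s['tool_pos'],s['force'],s['grip_width'],s['grip_force'])
for q in [(-.11,-.065),(.11,-.065),(-.11,.065),(.11,.065)]:
    p=np.array([.5255,.321])+q[0]*np.array([.989,.146])+q[1]*np.array([-.146,.989]); print(w2px('w3',(*p,.028)))
```

```text
7.9 [0.48007974 0.31875737 0.32625365] [-0.52987607 -0.69506026 -1.11824221] 0.04464627687166063 2.999411467462778
[263.98409878 139.68091231]
[277.15833713 288.18167728]
[362.68646258 135.66915128]
[362.64340512 285.17051287]
```

View pics/c4.png

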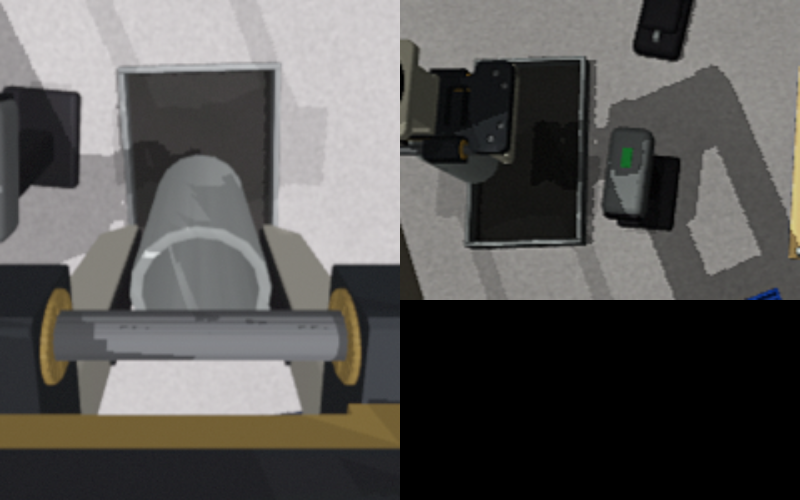

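The wrist crop shows the sleeve above the tray, with the near wall's corners at (118,68) and (277,65). The rim sits where it was at the grasp, so it hasn't slipped. I'll lower it.

>>> {"fn": "move_arm", "kwargs": {"travel": [[0,0,5],[0,0,12],[0,0,20],[0,0,26],[0,0,28],[0,0,26],[0,0,20],[0,0,12],[0,0,7],[0,0,4]], "yaw": [0,0,0,0,0,0,0,0,0,0]}}

```text
t: 8.73
tool_pos: [0.4802, 0.3179, 0.1655]
ee_rot: [-3.141, -0.001, -3.037]
force: [-0.5, 0.0, -2.5]
grip_width: 0.0448
grip_force: 3.0
```

>>> {"fn": "move_arm", "kwargs": {"travel": [[0,0,2],[0,0,2],[0,0,2],[0,0,1.5],[0,0,1],[0,0,1],[0,0,1],[0,0,0],[0,0,0],[0,0,0]], "yaw": [0,0,0,0,0,0,0,0,0,0]}}

```text
t: 9.57
tool_pos: [0.4805, 0.3186, 0.1563]
ee_rot: [3.142, 0.0, -3.036]
force: [0.4, -0.2, -1.8]
grip_width: 0.0447
grip_force: 3.0
```

>>> {"fn": "move_arm", "kwargs": {"travel": [[0,0,1],[0,0,1],[0,0,0.5],[0,0,0],[0,0,0],[0,0,0],[0,0,0],[0,0,0],[0,0,0],[0,0,0]], "yaw": [0,0,0,0,0,0,0,0,0,0]}}

```text
t: 10.4
tool_pos: [0.4808, 0.3187, 0.1543]
ee_rot: [3.141, 0.001, -3.037]
force: [-0.2, -0.3, 5.0]
grip_width: 0.0449
grip_force: 3.0
```

Contact reads +5 N, so the sleeve is standing on the floor. I'll open and rise.

>>> {"fn": "move_arm", "kwargs": {"travel": [[0,0,0],[0,0,0],[0,0,0],[0,0,0],[0,0,0],[0,0,-10],[0,0,-25],[0,0,-35],[0,0,-35],[0,0,-35]], "yaw": [0,0,0,0,0,0,0,0,0,0], "jaw": 80}}

```text
t: 11.23
tool_pos: [0.48, 0.3184, 0.2958]
ee_rot: [-3.142, -0.0, -3.036]
force: [0.3, 1.1, -0.5]
grip_width: 0.0745
grip_force: 0.0
```

>>> {"fn": "move_arm", "kwargs": {"travel": [[-3.4,-33.6,0],[-3.4,-33.6,0],[-3.4,-33.6,0],[-3.4,-33.6,0],[-3.4,-33.6,0],[-3.4,-33.6,0],[-3.4,-33.6,0],[-3.4,-33.6,0],[-3.4,-33.6,0],[-3.2,-33.6,0]], "yaw": [0,0,0,0,0,0,0,0,0,0]}}

```text
t: 12.07
tool_pos: [0.5494, -0.0136, 0.2948]
ee_rot: [-3.141, 0.001, -3.036]
force: [1.3, 0.2, 1.1]
grip_width: 0.0742
grip_force: 0.0
```

>>> {"fn": "move_arm", "kwargs": {"travel": [[0,0,0],[0,0,0],[0,0,0],[0,0,25],[0,0,25],[0,0,0],[0,0,0],[0,0,0],[0,0,0],[0,0,0]], "yaw": [0,0,0,0,0,0,0,0,0,0]}}

```text
t: 12.9
tool_pos: [0.5501, -0.0118, 0.2457]
ee_rot: [-3.141, 0.003, -3.036]
force: [0.8, -0.1, -0.0]
grip_width: 0.0743
grip_force: 0.0
```

Run:
```python
from h import *
snap('wrist','w5'); snap('top','t5')
a=cv2.imread('pics/w5.png'); b=cv2.imread('pics/t5.png')[150:270,140:240]
cv2.imwrite('pics/c5.png',np.hstack([cv2.resize(a[80:330,220:420],(480,600)),cv2.copyMakeBorder(cv2.resize(b,(320,384)),0,216,0,0,0)]))
s=env.read_state(); print(s['t'],s['tool_pos'],s['force'],s['grip_width'])
for n,p in [('short',(.548,-.0125,.046)),('house',(.492,-.0235,.066))]: print(n,(w2px('w5',p)-[220,80])*2.4)
```

```text
13.0 [ 0.54985564 -0.01196736  0.24509554] [-0.77937606  0.47444619  0.62602113] 0.07416322090739542
short [236.99632654 288.51664471]
house [223.4401919  155.73825813]
```

View pics/c5.png

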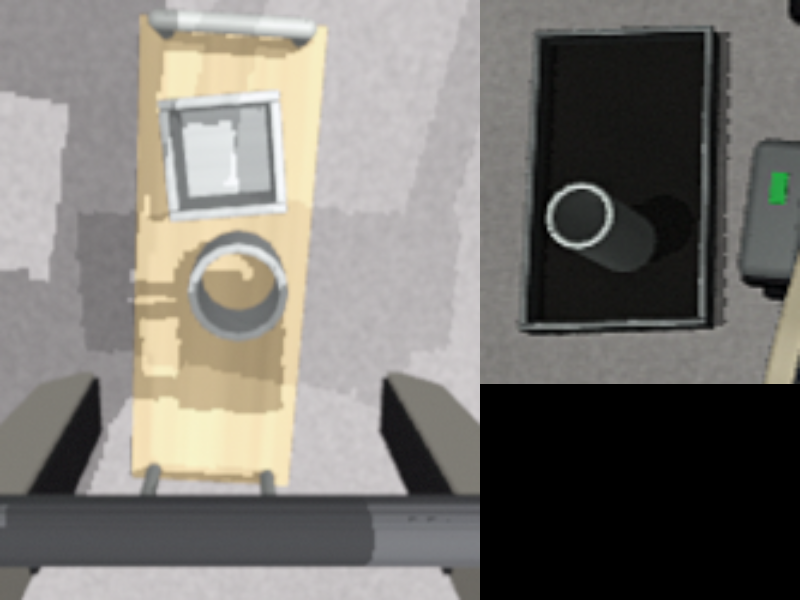

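The tall sleeve stands upright in the tray (right panel). The short ring is seen at (238,291) against a predicted (237,288), and the housing at (224,155) against (223,156). I'll descend on the short sleeve.

>>> {"fn": "move_arm", "kwargs": {"travel": [[1,0,30],[0,0,35],[0,0,30],[0,0,25],[0,0,15],[0,0,8],[0,0,4],[0,0,0],[0,0,0],[0,0,0]], "yaw": [0,0,0,0,0,0,0,0,0,0]}}

```text
t: 13.83
tool_pos: [0.5495, -0.0123, 0.0984]
ee_rot: [-3.141, 0.003, -3.037]
force: [0.4, -0.8, -0.5]
grip_width: 0.0745
grip_force: 0.0
```

>>> {"fn": "move_arm", "kwargs": {"travel": [[0,0,0],[0,0,0],[0,0,0],[0,0,0],[0,0,0],[0,0,0],[0,0,0],[0,0,0],[0,0,0],[0,0,0]], "yaw": [0,0,0,0,0,0,0,0,0,0], "jaw": 0, "newtons": 3}}

```text
t: 14.67
tool_pos: [0.5483, -0.0121, 0.0968]
ee_rot: [-3.142, 0.0, -3.036]
force: [-1.0, 0.0, 1.7]
grip_width: 0.0428
grip_force: 3.0
```

>>> {"fn": "move_arm", "kwargs": {"travel": [[0,0,-1],[0,0,-3],[0,0,-6],[0,0,-10],[0,0,-15],[0,0,-20],[0,0,-20],[0,0,-15],[0,0,-8],[0,0,-2]], "yaw": [0,0,0,0,0,0,0,0,0,0]}}

```text
t: 15.5
tool_pos: [0.5495, -0.0122, 0.1995]
ee_rot: [-3.141, 0.004, -3.036]
force: [-0.1, -0.5, -0.7]
grip_width: 0.0429
grip_force: 3.0
```

The 42.8 mm opening is a bit under the 44 mm diameter, so I'll check numerically how the ring sits in the fingers.

Run:
```python
from h import *
snap('wrist','w6'); s=env.read_state(); p=s['tool_pos']; print(s['t'],p,s['force'],s['grip_width'])
t=np.linspace(0,2*np.pi,40)
z=p[2]-.052
for n in ('w6',):
    im=cv2.imread(f'pics/{n}.png'); g=cv2.cvtColor(im,6).astype(float); gx=cv2.magnitude(cv2.Sobel(g,6,1,0),cv2.Sobel(g,6,0,1))
    best=[]
    for dz in np.arange(-.02,.021,.004):
      for dx in np.arange(-.02,.021,.002):
        for dy in np.arange(-.008,.009,.002):
          q=np.array([w2px(n,(p[0]+dx-.022*np.cos(a)*1,p[1]+dy+.022*np.sin(a),z+dz)) for a in np.linspace(-1.3,1.3,18)]).astype(np.float32)
          v=cv2.remap(gx.astype(np.float32),q[:,:1],q[:,1:],1).mean(); best.append((v,dz,dx,dy))
    best.sort(reverse=True); print(np.round(best[:8],3))
    print(w2px(n,(p[0],p[1],z)))
cv2.imwrite('pics/w6c.png',cv2.resize(im[130:380,220:420],(480,600)))
```

```text
15.55 [ 0.54902172 -0.01219128  0.19849227] [-0.23803845  0.50897285 -0.97574124] 0.04290124686486876
[[ 1.59060e+02  4.00000e-03  2.00000e-03  0.00000e+00]
 [ 1.51603e+02  1.20000e-02 -2.00000e-03  2.00000e-03]
 [ 1.44612e+02 -8.00000e-03  6.00000e-03  2.00000e-03]
 [ 1.39293e+02  8.00000e-03 -0.00000e+00  0.00000e+00]
 [ 1.34214e+02 -2.00000e-02 -2.00000e-03  0.00000e+00]
 [ 1.32052e+02 -1.60000e-02  1.00000e-02  4.00000e-03]
 [ 1.31953e+02  4.00000e-03 -6.00000e-03  0.00000e+00]
 [ 1.31277e+02  0.00000e+00 -6.00000e-03  0.00000e+00]]
[318.87237894 269.79869041]
```

View pics/w6c.png

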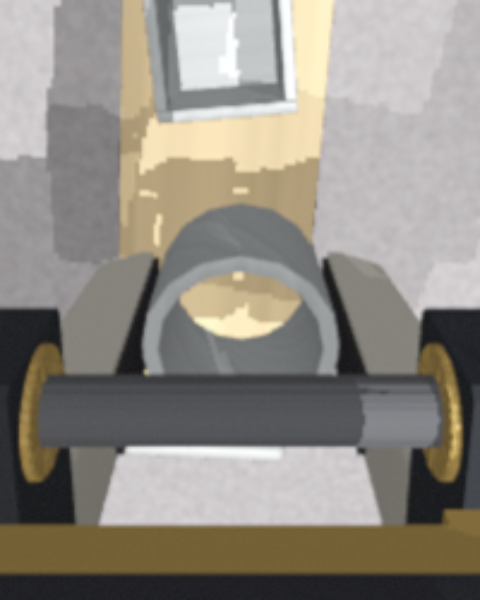

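The crop shows the short sleeve centred and level between the pads, with its rim at (240,330). I'll carry it to the far end of the long tray.

>>> {"fn": "move_arm", "kwargs": {"travel": [[-0.6,3.2,-5],[-1.3,7.6,-12],[-2.2,12.9,-18],[-3.0,17.2,-20],[-3.8,21.5,-15],[-3.8,21.5,-10],[-3.8,21.5,0],[-3.8,21.5,0],[-3.8,21.5,0],[-3.8,21.5,0]], "yaw": [0,0,0,0,0,0,0,0,0,0]}}

```text
t: 16.38
tool_pos: [0.5597, 0.1618, 0.2768]
ee_rot: [3.141, -0.001, -3.036]
force: [0.3, -0.8, 0.6]
grip_width: 0.043
grip_force: 3.0
```

>>> {"fn": "move_arm", "kwargs": {"travel": [[-3.7,21.5,0],[-3.7,21.5,0],[-3.7,21.5,0],[-3.7,21.5,0],[-3.7,21.5,0],[-3.7,21.5,0],[-3.0,17.2,0],[-2.2,12.9,0],[-1.3,7.6,0],[-0.6,3.2,0]], "yaw": [0,0,0,0,0,0,0,0,0,0]}}

```text
t: 17.22
tool_pos: [0.5711, 0.3332, 0.2764]
ee_rot: [-3.141, -0.001, -3.035]
force: [0.4, -0.7, -0.3]
grip_width: 0.0428
grip_force: 3.0
```

>>> {"fn": "move_arm", "kwargs": {"travel": [[0,0,5],[0,0,12],[0,0,22],[0,0,29],[0,0,31],[0,0,28],[0,0,20],[0,0,12],[0,0,7],[0,0,3]], "yaw": [0,0,0,0,0,0,0,0,0,0]}}

```text
t: 18.05
tool_pos: [0.5711, 0.3311, 0.1064]
ee_rot: [-3.141, -0.002, -3.037]
force: [0.4, 0.3, -1.0]
grip_width: 0.0428
grip_force: 3.0
```

Run:
```python
from h import *
s=env.read_state(); print(s['t'],s['tool_pos'],s['force'],s['grip_width'],s['grip_force'])
```

```text
18.05 [0.57109719 0.33114262 0.10636475] [ 0.37907847  0.26208182 -0.98082399] 0.04277323082959491 2.9999555097310804
```

>>> {"fn": "move_arm", "kwargs": {"travel": [[0,0,1.5],[0,0,1.5],[0,0,1.5],[0,0,1],[0,0,1],[0,0,1],[0,0,0.5],[0,0,0],[0,0,0],[0,0,0]], "yaw": [0,0,0,0,0,0,0,0,0,0]}}

```text
t: 18.88
tool_pos: [0.5715, 0.3321, 0.0998]
ee_rot: [3.142, 0.0, -3.036]
force: [-0.4, 0.4, -1.1]
grip_width: 0.0427
grip_force: 3.0
```

>>> {"fn": "move_arm", "kwargs": {"travel": [[0,0,1],[0,0,1],[0,0,0.5],[0,0,0],[0,0,0],[0,0,0],[0,0,0],[0,0,0],[0,0,0],[0,0,0]], "yaw": [0,0,0,0,0,0,0,0,0,0]}}

```text
t: 19.72
tool_pos: [0.5719, 0.3321, 0.0978]
ee_rot: [3.141, 0.001, -3.037]
force: [-0.3, -1.0, 5.5]
grip_width: 0.0432
grip_force: 3.0
```

>>> {"fn": "move_arm", "kwargs": {"travel": [[0,0,0],[0,0,0],[0,0,0],[0,0,0],[0,0,0],[0,0,-10],[0,0,-30],[0,0,-40],[0,0,-40],[0,0,-40]], "yaw": [0,0,0,0,0,0,0,0,0,0], "jaw": 60}}

```text
t: 20.55
tool_pos: [0.5711, 0.3318, 0.2595]
ee_rot: [-3.142, -0.0, -3.037]
force: [1.1, 0.4, 0.6]
grip_width: 0.0555
grip_force: 0.0
```

Run:
```python
from h import *
s=env.read_state(); print(s['t'],s['tool_pos'],s['ee_rot'],s['joints'])
```

```text
20.55 [0.57110077 0.33181065 0.25950876] [-3.14150258e+00 -2.88412521e-04 -3.03650564e+00] [ 4.48732284e-01  3.14145332e-01  1.35615649e+00  1.24298948e-05
  1.47159273e+00 -1.22715231e+00]
```

>>> {"fn": "move_arm", "kwargs": {"travel": [[11.6,-34.5,-5],[11.6,-34.5,-5],[11.6,-34.5,0],[11.6,-34.5,0],[11.6,-34.5,0],[11.6,-34.5,0],[11.6,-34.5,0],[11.6,-34.5,0],[11.6,-34.5,0],[11.8,-34.7,0]], "yaw": [0,0,0,0,0,0,0,0,0,0], "jaw": 90}}

```text
t: 21.38
tool_pos: [0.4915, -0.0249, 0.2683]
ee_rot: [-3.141, 0.001, -3.036]
force: [1.4, 0.2, 0.1]
grip_width: 0.0836
grip_force: 0.0
```

>>> {"fn": "move_arm", "kwargs": {"travel": [[0,0,0],[0,0,0],[0,0,10],[0,0,0],[0,0,0],[0,0,0],[0,0,0],[0,0,0],[0,0,0],[0,0,0]], "yaw": [-2.25,-2.25,0,0,0,0,0,0,0,0]}}

```text
t: 22.22
tool_pos: [0.4923, -0.0233, 0.2574]
ee_rot: [-3.142, 0.0, -2.958]
force: [-0.0, -1.1, -0.5]
grip_width: 0.0838
grip_force: 0.0
```

Run:
```python
from h import *
snap('wrist','w7'); snap('top','t7'); s=env.read_state(); p=s['tool_pos']; print(s['t'],p,s['ee_rot'],s['grip_width'])
a=cv2.imread('pics/w7.png')[60:310,220:420]; b=cv2.imread('pics/t7.png')[150:270,140:240]
cv2.imwrite('pics/c7.png',np.hstack([cv2.resize(a,(480,600)),cv2.copyMakeBorder(cv2.resize(b,(320,384)),0,216,0,0,0)]))
ph=np.radians(10.5)
for q in [(-1,-1),(1,-1),(1,1),(-1,1)]:
    o=.023*np.array(q); w=(.492+o[0]*np.cos(ph)-o[1]*np.sin(ph),-.0235+o[0]*np.sin(ph)+o[1]*np.cos(ph),.066); print((w2px('w7',w)-[220,60])*2.4)
```

```text
22.3167 [ 0.49220997 -0.02336721  0.25731181] [-3.14158210e+00  7.85152673e-05 -2.95783986e+00] 0.08356826017480072
[181.68995203 292.45426885]
[183.99577159 398.61678616]
[291.36426794 398.70508194]
[293.73317333 292.55797159]
```

View pics/c7.png

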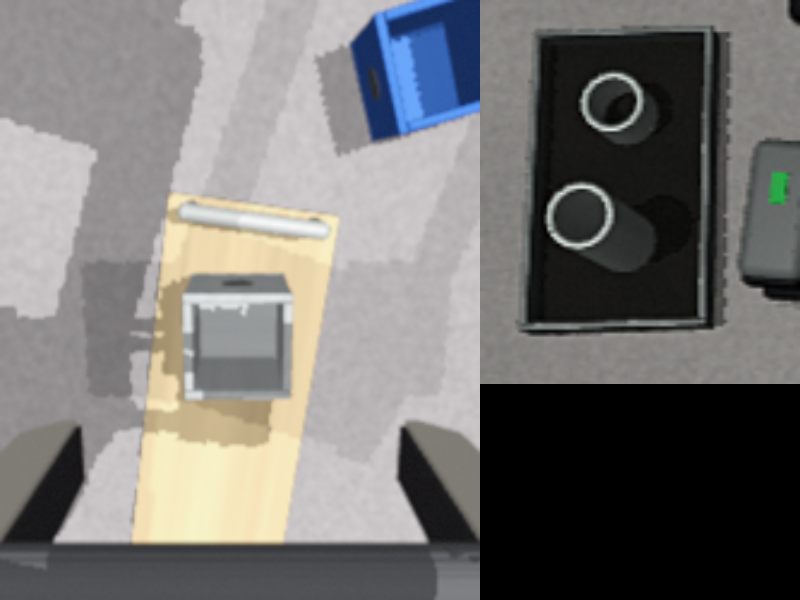

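Both sleeves stand upright and well apart in the long tray (right panel). The housing's rim corners, (183,293), (291,293), (184,398) and (291,398), match the prediction and it is square to the fingers. Descend and grip.

>>> {"fn": "move_arm", "kwargs": {"travel": [[0,0,25],[0,0,35],[0,0,30],[0,0,25],[0,0,17],[0,0,10],[0,0,4],[0,0,0],[0,0,0],[0,0,0]], "yaw": [0,0,0,0,0,0,0,0,0,0]}}

```text
t: 23.15
tool_pos: [0.4933, -0.0236, 0.1128]
ee_rot: [-3.141, 0.002, -2.958]
force: [0.1, -0.2, -0.4]
grip_width: 0.0838
grip_force: 0.0
```

>>> {"fn": "move_arm", "kwargs": {"travel": [[0,0,0],[0,0,0],[0,0,0],[0,0,0],[0,0,0],[0,0,0],[0,0,0],[0,0,0],[0,0,0],[0,0,0]], "yaw": [0,0,0,0,0,0,0,0,0,0], "jaw": 0, "newtons": 3}}

```text
t: 23.98
tool_pos: [0.4922, -0.0235, 0.1113]
ee_rot: [-3.141, 0.0, -2.958]
force: [-0.5, -0.3, 1.2]
grip_width: 0.046
grip_force: 3.0
```

>>> {"fn": "move_arm", "kwargs": {"travel": [[0,0,-1],[0,0,-3],[0,0,-6],[0,0,-10],[0,0,-15],[0,0,-20],[0,0,-20],[0,0,-15],[0,0,-8],[0,0,-2]], "yaw": [0,0,0,0,0,0,0,0,0,0]}}

```text
t: 24.82
tool_pos: [0.4933, -0.0236, 0.2139]
ee_rot: [-3.14, 0.004, -2.958]
force: [0.9, -0.9, -1.6]
grip_width: 0.0459
grip_force: 3.0
```

>>> {"fn": "move_arm", "kwargs": {"travel": [[0,0,-4],[0,0,-10],[0,0,-17],[0,0,-22],[0,0,-22],[0,0,-22],[0,0,-17],[0,0,-10],[0,0,-4],[0,0,0]], "yaw": [0,0,0,0,0,0,0,0,0,0]}}

```text
t: 25.65
tool_pos: [0.4923, -0.0235, 0.3396]
ee_rot: [-3.141, 0.001, -2.958]
force: [0.8, 0.3, -1.7]
grip_width: 0.0464
grip_force: 3.0
```

The housing is held (46 mm opening, -1.6 N) and its base is at about 0.234 m, above the dial stand. I'll carry it to the small tray.

>>> {"fn": "move_arm", "kwargs": {"travel": [[0,-2.9,0],[0.2,-6.8,0],[0.2,-11.6,0],[0.3,-15.5,0],[0.4,-19.3,0],[0.4,-19.3,0],[0.4,-19.3,0],[0.4,-19.3,0],[0.4,-19.3,0],[0.4,-19.3,0]], "yaw": [0,0,0,0,0,0,0,0,0,0]}}

```text
t: 26.48
tool_pos: [0.5166, -0.1761, 0.3381]
ee_rot: [3.141, -0.001, -2.959]
force: [-0.0, -0.5, -2.0]
grip_width: 0.0461
grip_force: 3.0
```

>>> {"fn": "move_arm", "kwargs": {"travel": [[0.4,-19.3,0],[0.4,-19.3,0],[0.4,-19.3,0],[0.4,-19.3,0],[0.4,-19.3,0],[0.4,-19.3,0],[0.3,-15.5,0],[0.2,-11.6,0],[0.2,-6.8,0],[0,-2.9,0]], "yaw": [0,0,0,0,0,0,0,0,0,0]}}

```text
t: 27.32
tool_pos: [0.5414, -0.326, 0.3384]
ee_rot: [3.141, -0.001, -2.959]
force: [0.4, 0.4, -1.4]
grip_width: 0.046
grip_force: 3.0
```

Run:
```python
from h import *
snap('wrist','w8'); s=env.read_state(); p=s['tool_pos']; print(s['t'],p,s['force'],s['joints'],s['grip_width'])
# dark rubber centroid/extent in wrist view vs expected near-wall inner corners
g=cv2.cvtColor(cv2.imread('pics/w8.png'),6)
for q in [(-.06,-.06),(-.06,.06)]:
    w=(.542+q[0]*.998-q[1]*.06,-.319+q[0]*.06+q[1]*.998,.028); u=w2px('w8',w); print('exp inner corner',u.round(1))
    r,c=int(u[1])+12,int(u[0]); print('row',r,g[r,c-14:c+15].tolist())
```

```text
27.3667 [ 0.54152101 -0.32567524  0.33857284] [-0.24714983  0.88092571 -0.91375821] [-6.22517734e-01  2.05483496e-01  1.33987686e+00 -1.07064967e-04
  1.59713499e+00 -2.37601109e+00] 0.04581075706097704
exp inner corner [285.6 136.4]
row 148 [167, 168, 167, 164, 165, 166, 141, 119, 110, 131, 146, 152, 108, 57, 49, 48, 45, 38, 31, 31, 32, 34, 33, 32, 30, 31, 31, 31, 30]
exp inner corner [372.8 147.5]
row 159 [48, 50, 50, 48, 47, 39, 33, 31, 33, 41, 44, 74, 139, 152, 152, 157, 161, 163, 158, 159, 163, 167, 166, 164, 165, 166, 168, 169, 165]
```

The tray walls lie within about 2 px of where they were expected. I'll lower the housing.

>>> {"fn": "move_arm", "kwargs": {"travel": [[0,0,5],[0,0,14],[0,0,24],[0,0,32],[0,0,34],[0,0,34],[0,0,30],[0,0,22],[0,0,13],[0,0,6]], "yaw": [0,0,0,0,0,0,0,0,0,0]}}

```text
t: 28.2
tool_pos: [0.5403, -0.3228, 0.1217]
ee_rot: [3.138, -0.003, -2.957]
force: [0.7, 0.2, -1.8]
grip_width: 0.0459
grip_force: 3.0
```

>>> {"fn": "move_arm", "kwargs": {"travel": [[0,0,2],[0,0,2],[0,0,1.5],[0,0,1.5],[0,0,1],[0,0,1],[0,0,1],[0,0,0],[0,0,0],[0,0,0]], "yaw": [0,0,0,0,0,0,0,0,0,0]}}

```text
t: 29.03
tool_pos: [0.5418, -0.3247, 0.1153]
ee_rot: [3.142, -0.0, -2.958]
force: [0.5, -0.5, -0.9]
grip_width: 0.0461
grip_force: 3.0
```

>>> {"fn": "move_arm", "kwargs": {"travel": [[0,0,1],[0,0,1],[0,0,1],[0,0,0.5],[0,0,0],[0,0,0],[0,0,0],[0,0,0],[0,0,0],[0,0,0]], "yaw": [0,0,0,0,0,0,0,0,0,0]}}

```text
t: 29.87
tool_pos: [0.5421, -0.3247, 0.112]
ee_rot: [-3.141, 0.001, -2.958]
force: [0.4, 2.4, 4.9]
grip_width: 0.0459
grip_force: 3.0
```

Contact reads +4.9 N. Release, rise and back off.

>>> {"fn": "move_arm", "kwargs": {"travel": [[0,0,0],[0,0,0],[0,0,0],[0,0,0],[0,0,0],[0,0,-10],[0,0,-30],[0,0,-40],[0,0,-40],[0,0,-40]], "yaw": [0,0,0,0,0,0,0,0,0,0], "jaw": 65}}

```text
t: 30.7
tool_pos: [0.5414, -0.3244, 0.274]
ee_rot: [3.141, -0.0, -2.958]
force: [0.6, 0.5, -0.1]
grip_width: 0.0603
grip_force: 0.0
```

>>> {"fn": "move_arm", "kwargs": {"travel": [[0,0,-20],[20,0,-20],[30,0,0],[30,0,0],[30,0,0],[0,0,0],[0,0,0],[0,0,0],[0,0,0],[0,0,0]], "yaw": [0,0,0,0,0,0,0,0,0,0]}}

```text
t: 31.53
tool_pos: [0.4345, -0.3445, 0.3119]
ee_rot: [3.142, 0.0, -2.957]
force: [0.1, 0.7, -0.0]
grip_width: 0.0605
grip_force: 0.0
```

Run:
```python
from h import *
snap('top','t9'); s=env.read_state(); print(s['t'],s['tool_pos'],s['force'],s['grip_width'])
a=cv2.cvtColor(cv2.imread('pics/t9.png'),6); o=cv2.cvtColor(cv2.imread('pics/top0.png'),6)
def rim(n,p):
    u=w2px('t9',p); r=22; x,y=int(u[0])-r,int(u[1])-r; m=((a[y:y+2*r,x:x+2*r]>120)*255).astype(np.uint8)
    N,L,S,C=cv2.connectedComponentsWithStats(m); i=[j for j in range(1,N) if abs(C[j]-r).max()<12]
    for j in i:
        if S[j,4]>15: b=S[j]; uv=(x+b[0]+(b[2]-1)/2,y+b[1]+(b[3]-1)/2); print(n,'size',b[2:],'world',px2w('t9',*uv,p[2]).round(4))
rim('tall',(.481,.3187,.108)); rim('short',(.572,.332,.048)); rim('house',(.542,-.325,.068))
for n,(x0,x1,y0,y1) in {'scan':(215,275,185,250),'mouse':(230,275,115,165),'dial':(385,434,165,240)}.items(): print(n,cv2.phaseCorrelate(o[y0:y1,x0:x1].astype(float),a[y0:y1,x0:x1].astype(float)))
```

```text
31.5833 [ 0.43442448 -0.34446227  0.3117141 ] [ 0.019961   -0.30940214  0.07880339] 0.06007690322460735
tall size [ 21  21 108] world [0.4802 0.3186 0.108 ]
short size [20 18 94] world [0.5731 0.3336 0.048 ]
house size [ 25  22 242] world [ 0.5418 -0.3239  0.068 ]
scan ((-0.01763720619454645, -4.184850661914652e-05), 1.0028865945933358)
mouse ((0.49281985934480943, 0.026012783705095188), 0.996081566301879)
dial ((-0.007021271681068697, 0.4962991241618937), 1.0012751924953776)
```

Rim positions at the expected heights confirm that all three parts are upright in their trays. The bystanders haven't moved; the 0.5 px readings come from odd crop sizes. I'll hand it in.

```bash
python3 -c "
from cell import env
print(env.sign_off())"
```

```text
the job is handed in; nothing more can be done
None
```

The job is handed in at about 31.6 s: both sleeves stand upright in the long tray about 94 mm apart and the housing stands in the small tray, all held at the lightest 3 N grip, with the dial stand, scanner and mouse unmoved in the last top picture; the sign-off returned no verdict.

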